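# Load the oblong blank into the inclined embossing press

## Task

Pick out the wooden blank whose outline matches the die on the sloping hand press and seat it fully down in the die cavity while the die carriage is still drawn out at the low end. Let go of it, then slide the carriage, which has a knob for this, up the slope, under the press platen, fully home against its stop. Leave the other blanks, tools and pots where they are.

Things in the scene. Friction and masses are not known exactly. Their poses are not given: they have to be found in the camera images.
- oblong: The blank that matches the die: a rectangular hardwood block 90 (its x) by 60 (its y) by 22 mm (z), edges rounded 2 mm, 60 to 120 g, lying flat on the bench at any of three spots. Origin: centre of its underside. Either way round fits.
- oblong_mid (a point): Centre of the oblong blank, 11 mm above its underside; axes as oblong.
- cavity (a point): Centre of the die cavity's floor; moves with the carriage. Axes: x up the slope (30 degrees from level, low end towards the robot), y level across, z square off the bed. Cavity 94 (x) by 64 (y) mm, 12 deep, rims rounded 2 mm: a seated blank stands 10 mm proud. Midway on both long sides the wall is missing over 46 mm, out to the carriage edge (y = +-56 mm): finger notches level with the floor.
- platen (a point): Middle of the low edge of the fixed platen's underside (platen 100 wide, 90 mm up the slope). It is 30 mm off the plane of the cavity floor: a seated blank passes 8 mm below it. At carriage 0 it is 95 mm up the slope from the cavity centre, at home 45 mm down from it. Above: crosshead and a 100 mm handwheel up to 165 mm off that plane; columns 88 mm to either side.
- knob (a point): Centre of the top of the carriage's upright round knob, a 26 mm thick, 45 mm tall black post that stands square on the carriage plate, 110 mm down the slope (-x) from the cavity centre. Axes as cavity. At home it is still 65 mm down the slope from the platen's low edge.
- carriage (a joint): Position of the die carriage on its sloping guide, m: 0 drawn out at the low end, 0.140 fully home at the hard upper stop. It starts between 0 and 0.025, stays where it is left, and takes about 10 N to push up.
- press: The grey inclined hand press, fixed to the bench: bed 330 by 150 mm, sloping up away from the robot, with two columns, crosshead, platen and handwheel over its upper half, about 300 mm high. Origin on the bench under the bed, whose low end is 165 mm from it and high end 120 mm; x towards its high end, z up.
- disc: Round hardwood blank, 66 mm across, 22 mm thick; does not fit. Origin: centre of its underside. Lies at one of the three spots.
- square: Square hardwood blank, 66 by 66 by 22 mm; does not fit. Origin: centre of its underside. Lies at one of the three spots.
- tape: Roll of paper tape lying flat among the blanks, 58 mm across, 22 mm high. Origin: centre of its underside.
- brush: Flat paint brush lying on the bench to the right.
- mallet: Wooden-handled hammer lying on the bench to the left.
- screwdriver: Screwdriver lying near the robot's right.
- jar: Glass jar with a black lid, 68 mm across, 85 mm high, far right. Origin: centre of its underside.
- tin: Upright tin, 76 mm across, 100 mm high, at the back. Origin: centre of its underside.

How it is judged:
By the outcome, as a careful person would: the job done as asked, in the order asked, and still so for the second after the job is handed in, with the robot touching nothing.
It also fails if it takes over 51 s, if anything falls off the work surface, if the arm or the gripper's body presses on something with over 40 N, if the wrist force passes 120 N, or if a joint passes its speed limit or range.

## Robot

A 6-joint arm with a two-finger parallel gripper is mounted at the origin on the work surface. World frame = base frame: x ahead of the robot, y to its left, z up, the work surface at z = 0. Lengths are in mm, angles in rad, forces in N, time in s.
With the tool pointing down it reaches from about 300 to 875 mm from the base axis. Payload 6.4 kg.
Tool frame: the origin (TCP) lies at the very end of the fingers, on their centre line; the grasp point (between the pads) lies 19 mm behind it; z points along the fingers, y is the line along which they close (so a half turn about z gives the same grasp; the last joint's range is limited). The gripper opens to 85 mm and grips with 20 to 120 N. Pads are 22 mm wide; open, the fingers measure 114 mm over their backs; the gripper's body (76 mm by 85 mm) begins 54 mm behind the grasp point. The pads swing forward as they close: fully open they stand 13 mm farther back than shut.
Start: joints at [-1.489, 0.181, 1.607, -0, 1.354, -0.206], TCP at [163.226, -551.361, 231.288] pointing down, gripper open.
Joint ranges: [-2.99, 2.99], [-0.89, 2.07], [0.3, 2.58], [-1.14, 4.28], [0, 2.63], [-3.12, 3.12]. Speed limits (rad/s): [2.57, 2.57, 3.01, 3.14, 3.14, 3.14].

## Interface

Orientations are given as a 3x3 rotation matrix whose columns are the frame's x, y, z axes.
In Python, from rig import * gives the robot as it stands.
- The arm moves only by the shell command python3 -m creep 'ROWS' [FORCE]. ROWS is JSON, a list of rows, each a list of 5 numbers: the finger opening in cm, from 0 to 8.54, then the shift along the world's x, y, z in cm, then the turn about the world's z in degrees. A call has 1 to 12 rows; each row shifts and turns the commanded pose from where the row before left it; what a row does not reach is not made up. A row lasts 1/8 s, in which the tool goes at most 62.5 mm and 10.7 degrees, less where a joint would pass 70% of its speed; a pose out of reach is approached as far as the arm can. A call with a gripper value outside its range is refused whole. The fingers move at their own pace and stop on an object; FORCE is the grip in N (left out, the last holds). Time passes only in rows, so rows that do not move let the fingers close. It gives the time, the measured TCP pose, the force, the opening and the grip force at its end, in the units of the state.
- observe(): the state, without advancing time (a new reading comes with each control period).
- get_image(name): name is "side" or "top" or "wrist"; returns a dict with "pixels" (384x512x3 uint8, red, green, blue), "range_z" (384x512 float32, mm along the optical axis (not along the pixel's ray), 0 where there is no reading), "fov_y" (degrees; the focal length in pixels is half the picture's height over the tangent of half this angle, whatever the lens; pixels are square), "cx", "cy" (the principal point, pixels), "R" (3x3) and "t" (3): a world point X has camera coordinates R X + t; the wrist camera has in their place "hand_eye" (4x4, takes a point from camera to tool coordinates, whose origin is the TCP and whose axes are the flange's). Camera axes: x right, y down, z forward; pixel columns grow to the right and rows downward; lengths in mm; the calibration is good to about 2 mm. A picture is of the moment at which its call begins: read the wrist's pose just before it.
- finish_job(): hands the job in; it is judged then, once.
The state is a dict: "t": time; "joints": joint angles; "joint_velocities": joint speeds; "joint_torque": joint torques, N m; "eef_pos": TCP position; "ee_rot": TCP orientation; "force": force on the tool from outside, world axes, zero at the start; "wrist_torque": the same for the moment, N m; "gripper_width": finger opening in mm; "gripper_force": force on a finger pad.
Only numpy, scipy, OpenCV 4.12 (cv2) and the standard library are available. Lean on these libraries where they do the work, as an engineer would, in place of code of your own. Each camera call takes 0.05 s, during which the arm holds its last target. There are 200 camera calls.

## Working session

There is one attempt and no reset: what is moved stays moved. The work goes in short steps, Python scripts to look and compute and a shell command to move; the robot and the scene stay as the last step left them, time stands still between calls to the robot, and variables do not carry over. Pictures are saved under pics/ and viewed, at most 10 in all, crops included, and the job is handed in when it is done.

```bash
ls; mkdir -p pics
cat > h.py <<'E'
import numpy as np, cv2
from rig import *
def cam(n):
    s=observe(); im=get_image(n); f=192/np.tan(np.radians(im["fov_y"]/2))
    if "R" in im: R=np.array(im["R"]);t=np.array(im["t"]); Rw=R.T; o=-R.T@t
    else:
        H=np.array(im["hand_eye"]); Q=np.array(s["ee_rot"]); Rw=Q@H[:3,:3]; o=Q@H[:3,3]+np.array(s["eef_pos"])
    return im,f,Rw,o
def cloud(c):
    im,f,Rw,o=c; v,u=np.mgrid[:384,:512]; z=im["range_z"]
    P=np.stack([(u-im["cx"])/f*z,(v-im["cy"])/f*z,z],-1)
    P=P@Rw.T+o; P[z<=0]=np.nan; return P
def ray(c,u,v,z):
    im,f,Rw,o=c; d=Rw@np.array([(u-im["cx"])/f,(v-im["cy"])/f,1]); return o+d*(z-o[2])/d[2]
def save(c,n): cv2.imwrite("pics/"+n,c[0]["pixels"][...,::-1])
E
python3 - <<'E'
from h import *
for n in("top","side"):
    c=cam(n); save(c,n+"0.png"); np.save(n+"P.npy",cloud(c)); np.save(n+"I.npy",c[0]["pixels"]); print(n,c[3].round(),c[2][:,2].round(2))
a=cv2.imread("pics/top0.png");b=cv2.imread("pics/side0.png")
cv2.imwrite("pics/both0.png",np.vstack([a,b])[:, :])
s=observe();print(s["t"],np.array(s["ee_rot"]).round(3))
E
```

```text
pics
top [ 399.  -32. 1164.] [ 0.12  0.04 -0.99]
side [112. 513. 843.] [ 0.43 -0.53 -0.73]
0.1 [[ 0.959  0.284 -0.   ]
 [ 0.284 -0.959  0.002]
 [ 0.    -0.002 -1.   ]]
```

View pics/top0.png

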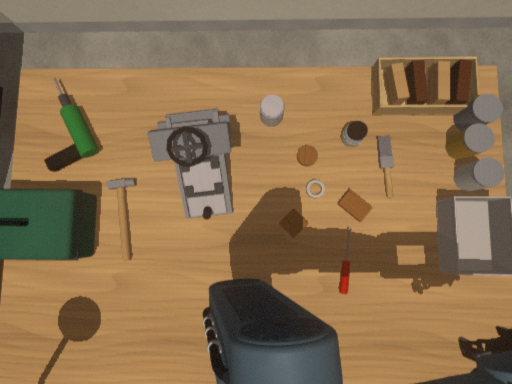

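View pics/side0.png

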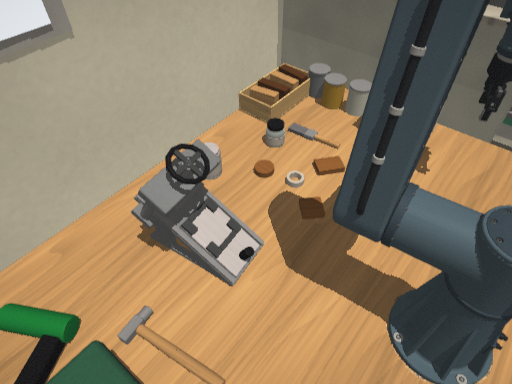

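The top view shows the oblong at (355,205), square (293,222), disc (307,155), tape (316,188), knob (207,212) and white die at (205,178), with the handwheel overhanging at (188,146). The vertical tool must stay downhill of the handwheel, so I'm measuring that clearance too.

```bash
python3 - <<'E'
import numpy as np, cv2
P=np.load("topP.npy");I=np.load("topI.npy");S=np.load("sideP.npy");SI=np.load("sideI.npy")
# oblong
def blank(u0,v0,r):
    m=np.zeros((384,512),bool);m[v0-r:v0+r,u0-r:u0+r]=1
    m&=(P[...,2]>14)&(P[...,2]<30)
    X=P[m]; top=np.median(X[:,2]); rect=cv2.minAreaRect(X[:,:2].astype(np.float32)); return m.sum(),top.round(1),rect
for a in((355,205,22),(293,222,18),(307,155,14),(316,188,13)): print(blank(*a))
# bed plane from cloud: white die region
for n,Q,J,(u0,u1,v0,v1) in(("top",P,I,(175,240,155,220)),("side",S,SI,(160,265,200,285))):
    m=np.zeros((384,512),bool);m[v0:v1,u0:u1]=1
    w=m&(J.min(-1)>170); X=Q[w];X=X[~np.isnan(X[:,0])]
    c=np.median(X,0);k=np.linalg.norm(X-c,axis=1)<120;X=X[k]
    for _ in range(4):
        c=X.mean(0);nrm=np.linalg.svd(X-c)[2][2];nrm*=np.sign(nrm[2]);d=(X-c)@nrm;X=X[abs(d)<max(2,1.5*d.std())]
    print(n,"white",w.sum(),c.round(1),nrm.round(3),"slope",np.degrees(np.arccos(nrm[2])).round(1),"yaw",np.degrees(np.arctan2(-nrm[1],-nrm[0])).round(1),d.std())
    b=m&(J.max(-1)<45); 
    k,l,st,ce=cv2.connectedComponentsWithStats(b.astype(np.uint8))
    for i in range(1,k):
        if st[i,4]>15:
            Y=Q[l==i];Y=Y[~np.isnan(Y[:,0])];print(" blk",st[i],Y.mean(0).round(1),Y.max(0).round(1))
    # wheel: dark high points
for n,Q,J in(("top",P,I),("side",S,SI)):
    m=(J.max(-1)<70)&(Q[...,2]>180)&(abs(Q[...,1]-80)<130)&(Q[...,0]>420)&(Q[...,2]<360);Y=Q[m]
    print(n,"wheel",len(Y),np.percentile(Y,[2,50,98],axis=0).round(0))
E
python3 - <<'E'
import cv2
a=cv2.imread("pics/top0.png")[95:225,140:250];b=cv2.imread("pics/side0.png")[130:290,125:275]
cv2.imwrite("pics/crop.png",cv2.hconcat([cv2.resize(a,(440,520),interpolation=2),cv2.resize(b,(360,520),interpolation=2)]))
E
```

```text
(np.int64(571), np.float64(21.2), ((489.20172119140625, -324.29522705078125), (90.971435546875, 61.14284896850586), 51.44942855834961))
(np.int64(447), np.float64(20.9), ((432.6322937011719, -132.81271362304688), (63.51979064941406, 64.90906524658203), 45.16945266723633))
(np.int64(334), np.float64(20.7), ((647.7236328125, -176.83969116210938), (63.725460052490234, 63.97596740722656), 62.958980560302734))
(np.int64(154), np.float64(20.7), ((541.3184814453125, -201.09352111816406), (54.64404296875, 55.97016906738281), 0.291354238986969))
top white 0 [nan nan nan] [0. 0. 1.] slope 0.0 yaw -180.0 nan
side white 1758 [531.6 144.9  73.3] [-0.495 -0.061  0.867] slope 29.9 yaw 7.1 1.0019087271278528
 blk [239 247  15  13 117] [454.5 139.2  68.1] [474.4 146.7  83.5]
top wheel 548 [[566. 104. 246.]
 [615. 148. 298.]
 [658. 196. 322.]]
side wheel 1016 [[564. 104. 187.]
 [612. 159. 282.]
 [656. 198. 322.]]
  return _methods._mean(a, axis=axis, dtype=dtype,
  ret = um.true_divide(
<stdin>:15: RuntimeWarning: Mean of empty slice.
  ret = _var(a, axis=axis, dtype=dtype, out=out, ddof=ddof,
  arrmean = um.true_divide(arrmean, div, out=arrmean,
  ret = ret.dtype.type(ret / rcount)
```

View pics/crop.png

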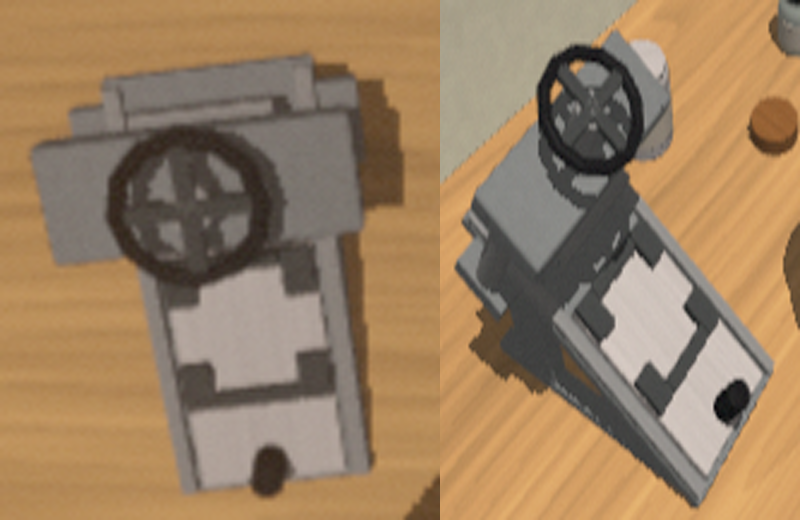

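The crop shows the cavity floor as a white plus shape with two finger notches. The knob is below it, and the wheel rim overhangs the upper end.

```bash
cat > die.py <<'E'
import numpy as np, cv2
def die(Q,J,box,thr,ref=(532,145,73)):
    u0,u1,v0,v1=box
    m=np.zeros((384,512),bool);m[v0:v1,u0:u1]=1
    w=(m&(J.min(-1)>thr)&((J.max(-1).astype(int)-J.min(-1))<40)).astype(np.uint8)
    k,l,st,ce=cv2.connectedComponentsWithStats(w,connectivity=4)
    i=1+np.argsort(-st[1:,4])[:2]
    for j in i:
        X=Q[l==j];X=X[~np.isnan(X[:,0])]
        c=X.mean(0)
        for _ in range(4):
            c=X.mean(0);n=np.linalg.svd(X-c)[2][2];n*=np.sign(n[2]);d=(X-c)@n;X=X[abs(d)<max(2.5,2*d.std())]
        best=None
        for yaw in np.radians(np.arange(-20,30,.5)):   # tightest extents
            x=np.array([np.cos(np.pi/6)*np.cos(yaw),np.cos(np.pi/6)*np.sin(yaw),.5]);y=np.array([-np.sin(yaw),np.cos(yaw),0])
            a=(X-c)@x;b=(X-c)@y;ea=np.percentile(a,[1,99]);eb=np.percentile(b,[1,99]);A=np.ptp(ea)*np.ptp(eb)
            if best is None or A<best[0]: best=(A,yaw,ea,eb,x,y)
        A,yaw,ea,eb,x,y=best
        print(st[j],"c",c.round(1),"n",n.round(3),"yaw",np.degrees(yaw),"ext",np.ptp(ea).round(1),np.ptp(eb).round(1),"mid",(c+x*ea.mean()+y*eb.mean()).round(1))
E
python3 - <<'E'
from die import *
P=np.load("topP.npy");I=np.load("topI.npy");S=np.load("sideP.npy");SI=np.load("sideI.npy")
print(I[180,205],SI[225,210])
die(P,I,(170,245,155,222),140); die(S,SI,(160,270,190,290),150)
for Q,J,(a,b,c,d) in((P,I,(195,220,200,222)),(S,SI,(236,260,240,268))):
    m=np.zeros((384,512),bool);m[c:d,a:b]=1;Y=Q[m&(J.max(-1)<70)&(Q[...,2]>40)];n=np.array([-.5*.99,-.5*.1,.866]);h=Y@n;t=Y[h>h.max()-7];print("knob",len(Y),t.mean(0).round(1),len(t))
m=(SI.max(-1)<70)&(S[...,2]>255)&(abs(S[...,1]-150)<60)&(S[...,0]>500)&(S[...,0]<680)&(S[...,2]<340)
Y=S[m];print("wheel near",Y[Y[:,0]<575].round(0)[::12])
E
```

```text
[177 165 156] [204 191 185]
[183 162  38  30 736] c [566.  146.1  90.8] n [-0.5   -0.053  0.864] yaw 29.500000000000004 ext 83.0 101.6 mid [564.1 145.2  89.6]
[188 195  38  21 545] c [487.2 137.1  45.1] n [-0.5   -0.062  0.864] yaw 9.0 ext 59.2 107.3 mid [484.3 136.9  43.4]
[ 192  208   40   40 1055] c [564.7 146.8  92.4] n [-0.493 -0.058  0.868] yaw -20.0 ext 91.5 101.7 mid [565.8 147.2  92.9]
[217 229  42  47 830] c [486.6 141.6  47.5] n [-0.501 -0.061  0.863] yaw 6.000000000000001 ext 64.0 109.5 mid [483.8 136.8  45.6]
knob 68 [454.1 131.5  77.4] 32
knob 121 [448.6 134.8  77. ] 64
wheel near [[575. 121. 283.]
 [575. 134. 281.]
 [569. 139. 282.]
 [569. 144. 279.]
 [565. 139. 275.]
 [565. 156. 281.]
 [566. 156. 278.]
 [567. 166. 282.]
 [570. 173. 282.]
 [571. 180. 284.]
 [571. 180. 281.]
 [570. 179. 277.]]
```

```bash
python3 -m creep '[[8.5,3.8,2.5,-1,4.4],[8.5,3.8,2.5,-1,4.4],[8.5,3.8,2.5,-1,4.4],[8.5,3.8,2.5,-1,4.4],[8.5,3.8,2.5,-1,4.4],[8.5,3.8,2.5,-1,4.4],[8.5,3.8,2.5,-1,4.4],[8.5,3.8,2.5,-1,4.4],[8.5,0,0,0,0]]' 40
python3 - <<'E'
from h import *
c=cam("wrist");save(c,"w1.png");P=cloud(c)
s=observe();p=np.array(s["eef_pos"]);print(p.round(1),np.array(s["ee_rot"]).round(3)[:,0])
I=c[0]["pixels"]
X=P[(P[...,2]>15)&(P[...,2]<30)&(np.hypot(P[...,0]-489,P[...,1]+324)<70)]
print(len(X),np.median(X[:,2]),cv2.minAreaRect(X[:,:2].astype(np.float32)))
# gripper profile from side view
c=cam("side");save(c,"s1.png");S=cloud(c)
d=S-p
for h in range(-10,330,15):
    m=(abs(d[...,2]-h)<7.5)&(np.hypot(d[...,0],d[...,1])<130);Y=d[m]
    if len(Y)>5:
        t=np.array(s["ee_rot"])[:2,:2];q=Y[:,:2]@t
        print(h,len(Y),"tx",np.percentile(q[:,0],[2,98]).round(),"ty",np.percentile(q[:,1],[2,98]).round())
E
```

```text
t: 1.23
eef_pos: [468.6, -348.6, 149.8]
ee_rot: [[0.616, 0.787, -0.001], [0.787, -0.616, 0.002], [0.001, -0.003, -1.0]]
force: [-0.1, 0.4, 0.4]
gripper_width: 84.8
gripper_force: 0.0
[ 467.6 -350.   150.3] [0.618 0.786 0.   ]
5829 23.327649633534236 ((488.9844665527344, -323.4386291503906), (89.94657897949219, 60.12712097167969), 50.64546585083008)
20 10 tx [1. 9.] ty [43. 46.]
35 13 tx [ 2. 10.] ty [42. 48.]
50 15 tx [ 3. 11.] ty [41. 51.]
65 28 tx [-5. 13.] ty [37. 71.]
80 24 tx [ 1. 16.] ty [29. 72.]
95 16 tx [ 4. 16.] ty [24. 70.]
110 7 tx [ 8. 11.] ty [60. 68.]
140 16 tx [32. 36.] ty [-8. 14.]
155 15 tx [33. 36.] ty [-6. 15.]
170 21 tx [25. 36.] ty [-5. 25.]
200 15 tx [35. 37.] ty [-2. 14.]
215 11 tx [32. 37.] ty [ 1. 20.]
230 14 tx [31. 36.] ty [ 4. 31.]
245 21 tx [29. 34.] ty [12. 37.]
290 44 tx [57. 66.] ty [-39.  25.]
305 74 tx [58. 68.] ty [-50.  32.]
320 76 tx [56. 67.] ty [-45.  41.]
```

View pics/w1.png

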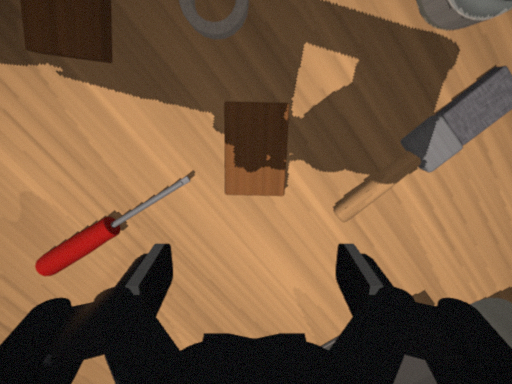

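View pics/s1.png

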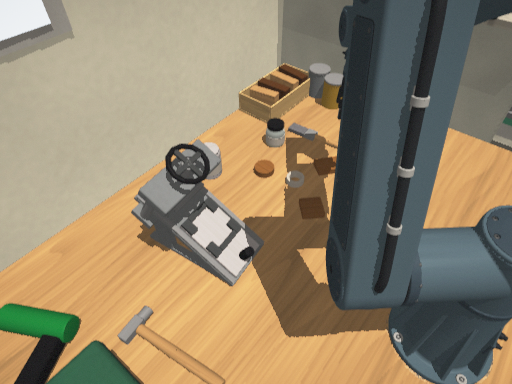

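The wrist view shows the oblong at (256,148), spanning columns 224–288, with the fingers at (155,260) and (350,260). The side view shows the press unobstructed. I'll check where the wrist camera sits, because it could hit the handwheel.

Run:
```python
from h import *
c=cam("wrist");print(np.array(c[0]["hand_eye"]).round(2)); s=observe()
th=np.radians(50.9);g=np.array([489,-323.7])+32*np.array([np.cos(th),np.sin(th)])
print(g,g-np.array(s["eef_pos"])[:2],np.degrees(np.arctan2(s["ee_rot"][1][0],s["ee_rot"][0][0])),s["eef_pos"],s["joints"])
```

```text
[[ 0.0000e+00 -9.5000e-01 -3.1000e-01  7.8420e+01]
 [ 1.0000e+00  0.0000e+00 -0.0000e+00  1.0000e-02]
 [ 0.0000e+00 -3.1000e-01  9.5000e-01 -1.4382e+02]
 [ 0.0000e+00  0.0000e+00  0.0000e+00  1.0000e+00]]
[ 509.18162584 -298.86651497] [42.48950261 52.77680075] 51.65759855009156 [ 466.69212323 -351.64331572  151.13332601] [-8.48441417e-01  2.83872182e-01  1.65306023e+00 -5.16988738e-04
  1.20510230e+00 -1.79055185e-01]
```

```bash
python3 -m creep '[[8.5,2.1,2.6,0,-0.4],[8.5,2.1,2.6,0,-0.4],[8.5,0,0,-4.2,0],[8.5,0,0,-4.2,0],[8.5,0,0,-4.2,0],[8.5,0,0,-2.3,0],[8.5,0,0,0,0],[5,0,0,0,0],[5,0,0,0,0],[5,0,0,0,0],[5,0,0,0,0],[5,0,0,0,0]]' 40
python3 - <<'E'
from h import *
c=cam("wrist");save(c,"w2.png")
E
```

```text
t: 2.88
eef_pos: [510.3, -300.7, 4.3]
ee_rot: [[0.631, 0.776, 0.002], [0.776, -0.631, -0.003], [-0.001, 0.003, -1.0]]
force: [-1.5, -1.9, 6.5]
gripper_width: 59.0
gripper_force: 44.2
```

View pics/w2.png

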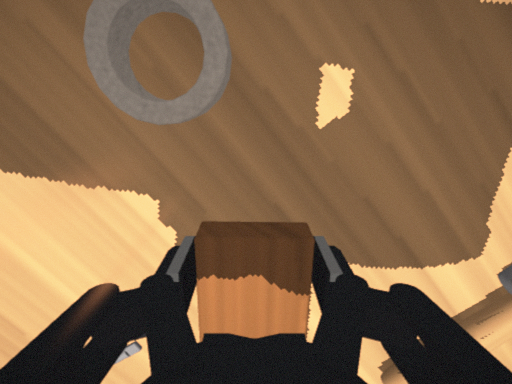

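The blank is gripped at opening 59. I'll regrip 6 mm nearer its end, so the gripper body clears the handwheel later, then lift.

```bash
python3 -m creep '[[7.5,0,0,0,0],[7.5,0,0,0,0],[7.5,0.4,0.5,0,0],[7.5,0,0,0,0],[5,0,0,0,0],[5,0,0,0,0],[5,0,0,0,0],[5,0,0,0,0],[5,0,0,2,0],[5,0,0,5,0],[5,0,0,6,0],[5,0,0,6,0]]' 40
python3 - <<'E'
import numpy as np
C=np.array([565.2,146.6]);h=np.array([np.cos(np.radians(6.8)),np.sin(np.radians(6.8))])
now=np.array([467.2+42+4,-351.4+52+5]); tgt=C-90*h   # staging
print(now,tgt,(tgt-now), "turn",186.8-50.9)
E
```

```text
t: 4.42
eef_pos: [512.7, -294.2, 195.0]
ee_rot: [[0.631, 0.776, -0.0], [0.776, -0.631, -0.0], [-0.0, 0.0, -1.0]]
force: [0.8, -0.1, -1.3]
gripper_width: 58.9
gripper_force: 43.7
[ 513.2 -294.4] [475.83310427 135.94364285] [-37.36689573 430.34364285] turn 135.9
```

```bash
python3 -m creep '[[5,-0.27,3.1,0,9.7],[5,-0.27,3.1,0,9.7],[5,-0.27,3.1,0,9.7],[5,-0.27,3.1,0,9.7],[5,-0.27,3.1,0,9.7],[5,-0.27,3.1,0,9.7],[5,-0.27,3.1,0,9.7],[5,-0.27,3.1,0,9.7],[5,-0.27,3.1,0,9.7],[5,-0.27,3.1,0,9.7],[5,-0.27,3.1,0,9.7],[5,-0.27,3.1,0,9.7]]' 
python3 -m creep '[[5,-0.25,2.9,0,9.75],[5,-0.25,2.9,0,9.75],[5,0,0,0,0],[5,0,0,0,0]]'
python3 - <<'E'
from h import *
c=cam("wrist");save(c,"w3.png");np.save("w3P.npy",cloud(c))
cs=cam("side");save(cs,"s3.png");np.save("s3P.npy",cloud(cs))
s=observe();print(s["eef_pos"],np.degrees(np.arctan2(s["ee_rot"][1][0],s["ee_rot"][0][0])),s["joints"])
a=cv2.imread("pics/w3.png");b=cv2.resize(cv2.imread("pics/s3.png")[100:300,120:320],(384,384))
cv2.imwrite("pics/ws3.png",cv2.resize(np.hstack([a,b]),(800,343)))
E
```

```text
t: 5.92
eef_pos: [480.4, 78.5, 193.3]
ee_rot: [[-0.977, 0.215, 0.001], [0.215, 0.977, -0.0], [-0.001, -0.0, -1.0]]
force: [0.8, 0.1, -0.5]
gripper_width: 59.2
gripper_force: 43.7
t: 6.42
eef_pos: [475.8, 135.2, 192.8]
ee_rot: [[-0.993, -0.117, 0.0], [-0.117, 0.993, -0.001], [-0.0, -0.001, -1.0]]
force: [0.1, -0.7, -0.4]
gripper_width: 58.9
gripper_force: 43.7
[475.92589683 134.85919823 192.59650824] -173.33374300920815 [ 3.58670958e-02  3.92481572e-02  1.84454442e+00 -3.09701118e-04
  1.25753401e+00 -1.65118193e+00]
```

View pics/ws3.png

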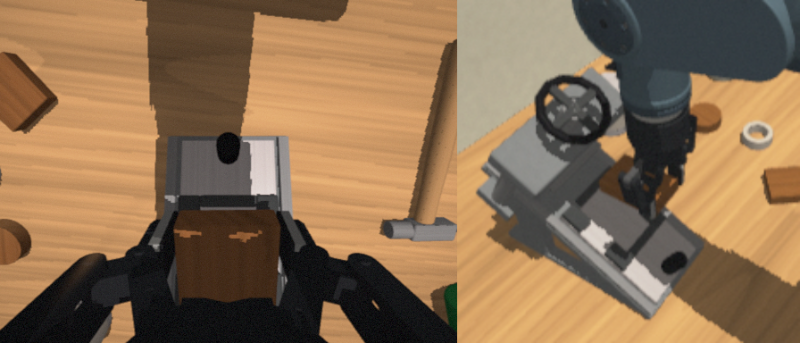

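The wrist view (image up is towards the robot) shows the knob at (228,148), the near wall at row 203, and the level blank above the die. I'll measure the blank-to-die lateral offset from this one view.

Run:
```python
import numpy as np, cv2
P=np.load("w3P.npy").copy();I=cv2.imread("pics/w3.png").astype(int)[...,::-1]
C=np.array([565.2,146.6,91.5]);yw=np.radians(6.8)
h=np.array([np.cos(yw),np.sin(yw),0]);l=np.array([-np.sin(yw),np.cos(yw),0]);x=h*.866+[0,0,.5];n=-.5*h+[0,0,.866]
D=P-C;a=D@x;b=D@l;z=D@n
hor=D@h;Z=P[...,2]
# blank
m=(Z>190)&(Z<225)&(abs(b)<45)&(hor>-85)&(hor<10)&(I[...,0]-I[...,2]>25)
Y=P[m];t=np.median(Y[:,2]);print("blank z",np.percentile(Y[:,2],[5,50,95]).round(1))
r=cv2.minAreaRect(np.float32(Y[:,:2]));print("rect",r,"lat pct",np.percentile(b[m],[.5,99.5]).round(1),"hor",np.percentile(hor[m],[.5,99.5]).round(1))
# low plate plane, sides
g=(a<-50)&(a>-150)&(abs(z)<6)&(abs(b)<90)&(I.min(-1)>60)
sat=I.max(-1)-I.min(-1)
w=g&(sat<40)
for a0 in range(-150,-45,10):
    k=w&(abs(a-a0)<5)
    if k.sum()>20: print(a0,k.sum(),"lat",np.percentile(b[k],[.5,99.5]).round(1),"z",np.median(z[k]).round(1))
for z0 in range(-30,20,4):
    k=(abs(z-z0)<2)&(sat<40)&(a<-40)&(a>-160)&(abs(b)<90)&(I.max(-1)>60)
    if k.sum()>100: print("z",z0,k.sum(),"lat",np.percentile(b[k],[.5,99.5]).round(1))
k=(I.max(-1)<45)&(z>15)&(z<55)&(abs(a+110)<30)&(abs(b)<25);K=P[k];zz=z[k];t=zz>np.percentile(zz,95)-6
print("knob",k.sum(),"b",np.percentile(b[k],[2,98]).round(1),"a top",np.percentile(a[k][t],[2,98]).round(1),"ztop",zz.max())
# near wall bar
k=(z>6)&(z<18)&(abs(b)<50)&(a>-75)&(a<-30);print("bar",k.sum(),np.percentile(a[k],[2,50,98]).round(1),np.percentile(z[k],[5,50,95]).round(1),np.percentile(b[k],[1,99]).round(1))
```

```text
blank z [212.5 213.4 214.3]
rect ((502.0404357910156, 138.7940673828125), (42.704689025878906, 59.66710662841797), 6.814901828765869) lat pct [-29.5  28.8] hor [-84.9 -45.9]
-130 120 lat [-72.9  73.9] z 0.7
-120 874 lat [-72.3  73.4] z 0.9
-110 904 lat [-72.8  73.8] z 0.9
-100 1011 lat [-72.5  73.5] z 0.9
-90 1165 lat [-72.9  73.8] z 0.9
-80 1161 lat [-72.4  73.3] z 0.9
-70 1296 lat [-72.4  73.8] z 0.9
-60 815 lat [-73.   73.6] z 0.8
-50 123 lat [-73.2  74.2] z 0.9
z -10 746 lat [-61.8  68. ]
z -6 131 lat [-61.9  65.4]
z -2 833 lat [-73.   73.5]
z 2 7135 lat [-73.1  73.7]
z 14 208 lat [-51.6  55.9]
knob 716 b [-10.6  11.6] a top [-118.   -95.4] ztop 47.720832497865715
bar 1419 [-56.6 -49.6 -41.6] [11.1 12.7 13.9] [-49.1  49. ]
```

```bash
python3 -m creep '[[5,0,0,-2.1,0],[5,0,0,-2.1,0],[5,1.5,0.2,0,0],[5,1.5,0.2,0,0],[5,1.5,0.2,0,0],[5,0,0,-1.5,0],[5,0,0,-1.5,0],[5,0,0,0,0]]' 25
python3 - <<'E'
from h import *
c=cam("side");save(c,"s4.png");c2=cam("wrist");save(c2,"w4.png");s=observe();print(s["eef_pos"],s["force"])
a=cv2.imread("pics/w4.png");b=cv2.resize(cv2.imread("pics/s4.png")[110:270,140:300],(384,384))
cv2.imwrite("pics/ws4.png",cv2.resize(np.hstack([a,b]),(800,343)))
E
```

```text
t: 7.52
eef_pos: [519.3, 141.5, 118.6]
ee_rot: [[-0.993, -0.118, -0.003], [-0.118, 0.993, -0.0], [0.003, 0.0, -1.0]]
force: [-2.8, -0.3, 1.4]
gripper_width: 58.9
gripper_force: 44.0
[519.9605939  141.59577142 119.72213343] [-0.89736675  0.38749965 -1.87377015]
```

View pics/ws4.png

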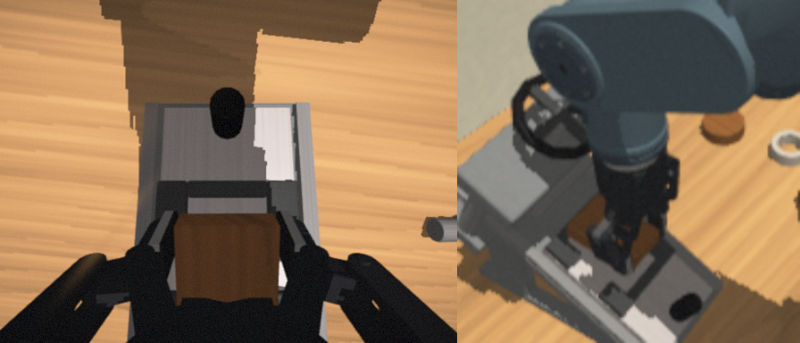

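The side view shows the blank level over the die, and the wheel looks clear of the gripper body. In the wrist view the blank is centred between the notches. Next I'll lower it so its upper edge lands on the floor and it pivots in the pads.

```bash
python3 -m creep '[[5.2,0,0,-0.3,0],[5.2,0,0,-0.3,0],[5.2,0,0,-0.3,0],[5.2,0,0,-0.3,0],[5.2,0,0,0,0]]' 20
python3 - <<'E'
from h import *
c=cam("wrist");P=cloud(c);save(c,"w5.png");I=c[0]["pixels"].astype(int)
C=np.array([565.2,146.6,92.4]);yw=np.radians(6.8)
h=np.array([np.cos(yw),np.sin(yw),0]);l=np.array([-np.sin(yw),np.cos(yw),0])
D=P-C;hor=D@h;b=D@l
m=(abs(b)<22)&(hor>-53)&(hor<20)&(P[...,2]>105)&(I[...,0]-I[...,2]>25)
A=np.c_[hor[m],np.ones(m.sum())];k=np.linalg.lstsq(A,P[...,2][m],rcond=None)[0];print("tilt",np.degrees(np.arctan(k[0])),m.sum(),"hor",np.percentile(hor[m],[1,99]))
E
```

```text
t: 8.25
eef_pos: [520.4, 141.8, 108.3]
ee_rot: [[-0.993, -0.118, -0.001], [-0.118, 0.993, 0.0], [0.001, 0.0, -1.0]]
force: [-5.3, -0.2, 2.8]
gripper_width: 58.8
gripper_force: 44.7
tilt 19.523089930994185 8043 hor [-51.62580915 -11.41573657]
```

```bash
cat > tilt.py <<'E'
from h import *
import sys
c=cam("wrist");P=cloud(c);save(c,sys.argv[1]);I=c[0]["pixels"].astype(int)
C=np.array([565.2,146.6,92.4]);yw=np.radians(6.8)
h=np.array([np.cos(yw),np.sin(yw),0]);l=np.array([-np.sin(yw),np.cos(yw),0]);x=h*.866+np.array([0,0,.5]);n=-.5*h+np.array([0,0,.866])
D=P-C;hor=D@h;b=D@l
m=(abs(b)<26)&(hor>-70)&(hor<30)&(D@n>8)&(D@x>-60)&(I[...,0]-I[...,2]>25)
for q in range(-66,20,6):
    k=m&(abs(hor-q)<3)
    if k.sum()>20: print(q,k.sum(),"Z",np.median(P[...,2][k]).round(1),"x'",np.median((D@x)[k]).round(1),"z'",np.median((D@n)[k]).round(1),"lat",np.percentile(b[k],[1,99]).round(1))
E
python3 -m creep '[[5.2,0,0,-0.3,0],[5.2,0,0,-0.3,0],[5.2,0,0,-0.3,0],[5.2,0,0,-0.3,0],[5.2,0,0,0,0]]' 20; python3 tilt.py w6.png
```

```text
t: 8.93
eef_pos: [521.3, 141.7, 96.4]
ee_rot: [[-0.993, -0.118, 0.001], [-0.118, 0.993, 0.0], [-0.001, 0.0, -1.0]]
force: [-1.4, 0.3, 3.2]
gripper_width: 58.8
gripper_force: 45.0
-48 1648 Z 115.1 x' -30.5 z' 43.6 lat [-25.4  25.5]
-42 1495 Z 117.9 x' -23.7 z' 43.1 lat [-25.3  25.4]
-36 1441 Z 120.5 x' -17.0 z' 42.4 lat [-25.5  25.3]
-30 1449 Z 123.2 x' -10.6 z' 41.6 lat [-25.5  25.3]
-24 1460 Z 125.7 x' -4.2 z' 40.9 lat [-25.6  25.6]
-18 1462 Z 128.2 x' 2.3 z' 40.1 lat [-25.4  25.5]
-12 269 Z 129.6 x' 6.2 z' 39.3 lat [-25.9  25.8]
```

View pics/w6.png

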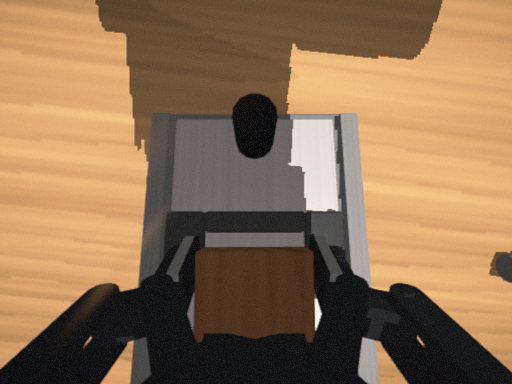

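The view shows the blank tilted about 23.5°, close to the slope. Its upper edge is resting on the upper wall (about 53 mm up-slope, 12 mm high), roughly 8 mm too far up. I'll shift it down-slope, then lower it square to the bed.

```bash
python3 -m creep '[[5.2,-0.38,-0.05,-0.12,0],[5.2,-0.38,-0.05,-0.21,0],[5.2,0,0,0,0],[5.2,0.17,0.02,-0.3,0],[5.2,0.17,0.02,-0.3,0],[5.2,0.16,0.02,-0.27,0],[5.2,0,0,0,0]]' 20; python3 tilt.py w7.png
```

```text
t: 9.85
eef_pos: [518.2, 141.2, 83.9]
ee_rot: [[-0.993, -0.118, -0.001], [-0.118, 0.993, -0.0], [0.001, 0.0, -1.0]]
force: [0.3, 0.9, 0.0]
gripper_width: 58.8
gripper_force: 44.3
-54 912 Z 101.9 x' -40.9 z' 34.5 lat [-25.5  25.4]
-48 1629 Z 104.1 x' -36.1 z' 34.1 lat [-25.5  25.5]
-42 1401 Z 106.6 x' -29.3 z' 33.3 lat [-25.4  25.4]
-36 1420 Z 109.1 x' -22.7 z' 32.4 lat [-25.2  25.5]
-30 1410 Z 111.5 x' -16.4 z' 31.5 lat [-25.5  25.4]
-24 1439 Z 113.8 x' -10.0 z' 30.5 lat [-25.5  25.4]
-18 1036 Z 115.9 x' -4.6 z' 29.7 lat [-25.7  25.7]
```

It is now inside at the upper end (about 1 mm above the floor) with the lower end 12 mm up. I'll release it and lift slightly.

```bash
python3 -m creep '[[6.3,0,0,0,0],[7,0,0,0,0],[8.5,0,0,0,0],[8.5,0,0,0,0],[8.5,-0.5,0,1.5,0],[8.5,-1,-0.1,4,0],[8.5,-1,-0.1,4,0],[8.5,0,0,0,0]]' 20; python3 tilt.py w8.png
```

```text
t: 10.9
eef_pos: [495.2, 139.5, 183.9]
ee_rot: [[-0.993, -0.119, 0.008], [-0.119, 0.993, 0.0], [-0.008, -0.001, -1.0]]
force: [0.4, 0.6, -0.2]
gripper_width: 85.1
gripper_force: 0.0
-54 232 Z 100.9 x' -41.4 z' 33.5 lat [-25.3  25.6]
-48 502 Z 102.7 x' -36.5 z' 33.0 lat [-25.3  25.5]
-42 448 Z 105.4 x' -29.7 z' 32.2 lat [-25.2  25.5]
-36 470 Z 107.8 x' -23.7 z' 31.3 lat [-25.8  25.5]
-30 459 Z 110.2 x' -17.0 z' 30.5 lat [-25.9  25.5]
-24 474 Z 112.6 x' -10.3 z' 29.6 lat [-25.8  25.4]
-18 459 Z 115.0 x' -4.5 z' 28.6 lat [-25.7  25.3]
-12 480 Z 117.6 x' 2.2 z' 27.8 lat [-25.7  25.3]
-6 466 Z 120.0 x' 8.7 z' 26.9 lat [-25.6  25.3]
0 475 Z 122.5 x' 15.2 z' 26.1 lat [-25.6  25.2]
6 472 Z 124.9 x' 21.2 z' 25.2 lat [-25.5  25.3]
12 487 Z 127.3 x' 27.7 z' 24.2 lat [-25.5  25.3]
18 496 Z 129.7 x' 34.2 z' 23.4 lat [-25.4  25.9]
```

View pics/w8.png

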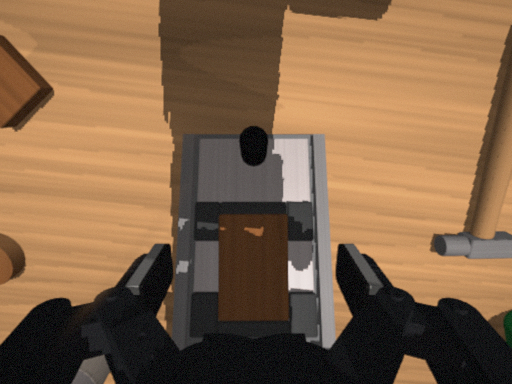

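The near end is caught on the lower wall's rim, needing roughly 2–3 mm of push up-slope. I'll nudge the near face with closed fingertips.

```bash
python3 -m creep '[[0,-0.6,0,0,0],[0,0,0,0,0],[0,0,0,-4,0],[0,0,0,-4,0],[0,0,0,-1.1,0],[0,0,0,0,0],[0,0.4,0.05,0,0],[0,0.3,0.03,0,0],[0,0.2,0.03,0,0],[0,0.2,0.02,0,0],[0,0,0,0,0]]' 40; python3 tilt.py w9.png
```

```text
t: 12.32
eef_pos: [498.4, 140.6, 88.4]
ee_rot: [[-0.993, -0.118, 0.0], [-0.118, 0.993, -0.0], [-0.0, -0.0, -1.0]]
force: [-0.1, 0.4, -0.6]
gripper_width: 0.3
gripper_force: 0.0
-54 133 Z 99.4 x' -42.6 z' 32.6 lat [-25.9  25.9]
-48 86 Z 87.5 x' -44.6 z' 20.1 lat [-25.8  25.8]
-36 95 Z 107.8 x' -23.0 z' 31.2 lat [-0.5  4.3]
-30 130 Z 110.2 x' -17.0 z' 30.4 lat [-1.   4.8]
-24 47 Z 111.6 x' -13.0 z' 29.7 lat [-1.   4.9]
```

```bash
python3 -m creep '[[0,0.2,0.02,0,0],[0,0.2,0.02,0,0],[0,0.1,0.01,0,0],[0,0,0,0,0]]'; python3 tilt.py w10.png|head -3;  python3 -m creep '[[0,0.1,0.01,0,0],[0,0.1,0.01,0,0],[0,0,0,0,0]]'; python3 tilt.py w11.png|head -3
```

```text
t: 12.88
eef_pos: [501.2, 140.9, 87.9]
ee_rot: [[-0.993, -0.119, -0.005], [-0.119, 0.993, -0.001], [0.005, 0.0, -1.0]]
force: [-7.3, -0.9, 6.2]
gripper_width: 0.3
gripper_force: 4.2
-54 191 Z 100.0 x' -41.9 z' 32.7 lat [-25.8  25.8]
-48 134 Z 89.6 x' -44.0 z' 22.2 lat [-25.6  25.7]
-36 62 Z 108.2 x' -22.4 z' 31.0 lat [0.1 4. ]
t: 13.3
eef_pos: [505.8, 141.3, 88.4]
ee_rot: [[-0.993, -0.118, 0.001], [-0.118, 0.993, 0.0], [-0.001, -0.0, -1.0]]
force: [0.1, 0.2, 0.1]
gripper_width: 0.2
gripper_force: 0.0
-48 328 Z 90.5 x' -42.0 z' 21.9 lat [-25.8  25.9]
-42 181 Z 93.0 x' -37.1 z' 22.0 lat [-25.9  25.9]
-24 124 Z 104.2 x' -14.3 z' 22.0 lat [-0.8  4.2]
```

The blank dropped: its top reads z' = 22.0 all along, so it's seated flat. I'll retreat, turn 90° and open the fingers, so the finger's back can push the knob while the gripper body stays clear of the wheel.

```bash
python3 -m creep '[[0,-0.2,0,3,0],[0,-0.5,0,4,0],[8.5,-1.5,-0.2,0,-10],[8.5,-1.5,-0.2,0,-10],[8.5,-1.5,-0.2,0,-10],[8.5,-1.5,-0.2,0,-10],[8.5,-1.5,-0.2,0,-10],[8.5,-1.5,-0.2,0,-10],[8.5,-1.5,-0.2,0,-10],[8.5,-1.5,-0.2,0,-10],[8.5,-1.3,-0.2,0,-10],[8.5,0,0,0,0]]' 100
python3 - <<'E'
from h import *
from die import *
c=cam("side");save(c,"s12.png");S=cloud(c);I=c[0]["pixels"].astype(int)
C=np.array([565.2,146.6,92.4]);yw=np.radians(6.8)
h=np.array([np.cos(yw),np.sin(yw),0]);l=np.array([-np.sin(yw),np.cos(yw),0]);x=h*.866+np.array([0,0,.5]);n=-.5*h+np.array([0,0,.866])
D=S-C;a=D@x;b=D@l;z=D@n
m=(I[...,0]-I[...,2]>25)&(abs(a)<70)&(abs(b)<50)&(z>14)&(z<40)
print("blank",m.sum(),np.percentile(a[m],[1,99]).round(1),np.percentile(b[m],[1,99]).round(1))
for q in(-35,0,35):
    k=m&(abs(a-q)<8)&(abs(b)<25);print(q,k.sum(),np.median(z[k]).round(1))
k=(I.max(-1)<60)&(z>15)&(z<60)&(abs(a+110)<35)&(abs(b)<25);print("knob",k.sum(),np.percentile(a[k],[2,98]).round(1),np.percentile(b[k],[2,98]).round(1),z[k].max())
a_=cv2.resize(cv2.imread("pics/s12.png")[120:320,120:387],(800,600));cv2.imwrite("pics/s12c.png",a_)
E
```

```text
t: 14.85
eef_pos: [365.0, 123.2, 158.4]
ee_rot: [[-0.12, 0.993, 0.001], [0.993, 0.12, 0.0], [-0.0, 0.001, -1.0]]
force: [0.2, 0.4, 0.0]
gripper_width: 85.0
gripper_force: 0.0
blank 793 [-44.7  43. ] [-29.8  29.2]
-35 110 22.2
0 113 22.5
35 115 22.4
knob 113 [-119.6  -97.1] [-9.6 11.9] 47.438198718638084
```

View pics/s12c.png

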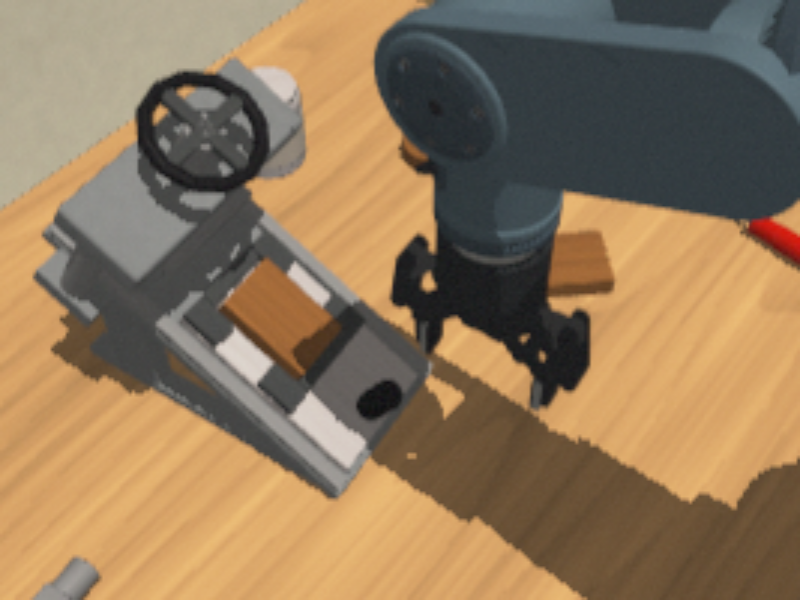

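The blank lies flat in the die, spanning −44.7 to 43 mm along the slope with its top at 22 mm, and the carriage has not moved. Lowering now to push the knob.

```bash
python3 -m creep '[[8.5,0,0,-4,0],[8.5,0,0,-4,0],[8.5,0,0,-3.3,0],[8.5,0,0,0,0],[8.5,0.5,0.06,0,0],[8.5,0.5,0.06,0,0],[8.5,0.43,0.05,0.25,0],[8.5,0.43,0.05,0.25,0],[8.5,0.43,0.05,0.25,0],[8.5,0.43,0.05,0.25,0],[8.5,0,0,0,0]]' 100
python3 - <<'E'
from h import *
c=cam("side");save(c,"s13.png")
a_=cv2.resize(cv2.imread("pics/s13.png")[120:320,120:387],(800,600));cv2.imwrite("pics/s13c.png",a_)
E
```

```text
t: 16.27
eef_pos: [390.7, 126.3, 54.5]
ee_rot: [[-0.118, 0.993, -0.004], [0.993, 0.118, -0.0], [0.0, -0.004, -1.0]]
force: [-4.1, -1.3, -1.6]
gripper_width: 84.8
gripper_force: 2.3
```

View pics/s13c.png

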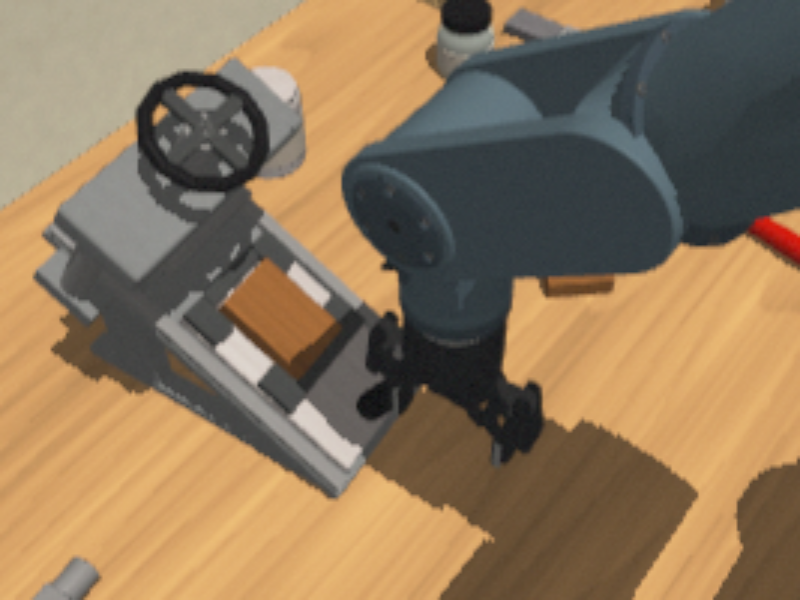

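The front finger's back is just touching the knob (about 4 N), and the knuckle clears over it. Pushing up the slope.

```bash
python3 -m creep '[[8.5,0.43,0.05,0.25,0],[8.5,0.43,0.05,0.25,0],[8.5,0.43,0.05,0.25,0],[8.5,0.43,0.05,0.25,0]]' 100;python3 -m creep '[[8.5,0.86,0.1,0.5,0],[8.5,0.86,0.1,0.5,0],[8.5,0.86,0.1,0.5,0],[8.5,0.86,0.1,0.5,0],[8.5,0.86,0.1,0.5,0],[8.5,0.86,0.1,0.5,0]]'
python3 - <<'E'
from h import *
c=cam("side");save(c,"s14.png")
a_=cv2.resize(cv2.imread("pics/s14.png")[120:320,120:387],(800,600));cv2.imwrite("pics/s14c.png",a_)
E
```

```text
t: 16.82
eef_pos: [405.1, 128.1, 63.1]
ee_rot: [[-0.118, 0.993, -0.01], [0.993, 0.118, -0.001], [0.0, -0.01, -1.0]]
force: [-10.4, -3.2, -5.1]
gripper_width: 84.7
gripper_force: 5.0
t: 17.58
eef_pos: [456.7, 134.2, 93.0]
ee_rot: [[-0.119, 0.993, -0.011], [0.993, 0.119, -0.001], [0.0, -0.011, -1.0]]
force: [-11.5, -2.0, -2.5]
gripper_width: 85.2
gripper_force: 5.8
```

View pics/s14c.png

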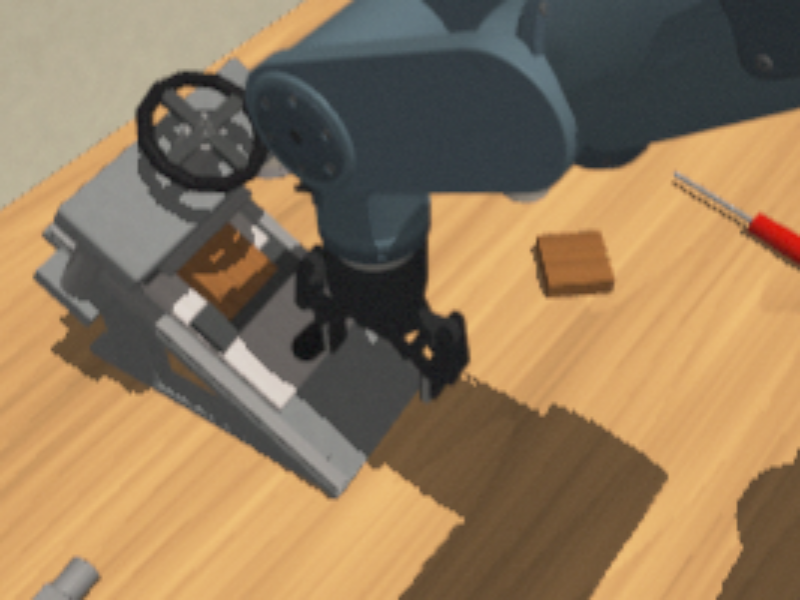

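The carriage is following at about 11 N, with the blank seated and passing under the platen. That is already more than the 10 pictures allowed, so I'll use numbers only from here.

```bash
python3 -m creep '[[8.5,0.86,0.1,0.5,0],[8.5,0.86,0.1,0.5,0],[8.5,0.86,0.1,0.5,0],[8.5,0.86,0.1,0.5,0],[8.5,0,0,0,0]]'
cat > kn.py <<'E'
from h import *
C=np.array([565.2,146.6,92.4]);yw=np.radians(6.8)
h=np.array([np.cos(yw),np.sin(yw),0]);l=np.array([-np.sin(yw),np.cos(yw),0]);x=h*.866+np.array([0,0,.5]);n=-.5*h+np.array([0,0,.866])
for nm in("side","top"):
    c=cam(nm);S=cloud(c);I=c[0]["pixels"].astype(int);D=S-C;a=D@x;b=D@l;z=D@n
    k=(abs(z)<3)&(I.min(-1)>90)&(np.ptp(I,axis=-1)<40)&(abs(b)<50)&(a>-170)&(a<80);print(nm,"white a",k.sum(),np.percentile(a[k],[1,99]).round(1) if k.sum() else "")
    m=(I[...,0]-I[...,2]>25)&(a>-60)&(a<150)&(abs(b)<50)&(z>10)&(z<32)
    if m.sum()>5: print("blank",m.sum(),np.percentile(a[m],[1,99]).round(1),np.median(z[m]).round(1))
    q=(I.max(-1)<60)&(z>15)&(z<60)&(a>-140)&(a<50)&(abs(b)<20)
    if q.sum()>5: print("knob",q.sum(),np.percentile(a[q],[2,98]).round(1))
E
python3 kn.py
```

```text
t: 18.25
eef_pos: [493.0, 138.4, 113.9]
ee_rot: [[-0.119, 0.993, -0.007], [0.993, 0.119, -0.0], [0.0, -0.007, -1.0]]
force: [-8.4, 0.3, -0.3]
gripper_width: 85.0
gripper_force: 4.1
side white a 541 [-7.3 57.1]
blank 154 [72.1 87.6] 21.8
knob 107 [-8.3 21.1]
top white a 2 [54.1 54.9]
```

```bash
python3 -m creep '[[8.5,0.43,0.05,0.25,0],[8.5,0.43,0.05,0.25,0],[8.5,0.26,0.03,0.15,0],[8.5,0,0,0,0]]'; python3 -m creep '[[8.5,0.26,0.03,0.15,0],[8.5,0.17,0.02,0.1,0],[8.5,0,0,0,0]]'
```

```text
t: 18.85
eef_pos: [503.3, 139.7, 119.9]
ee_rot: [[-0.119, 0.993, -0.008], [0.993, 0.119, -0.0], [0.001, -0.008, -1.0]]
force: [-11.3, -1.2, -1.9]
gripper_width: 85.1
gripper_force: 5.1
t: 19.23
eef_pos: [504.6, 139.9, 120.9]
ee_rot: [[-0.119, 0.993, -0.015], [0.993, 0.119, -0.001], [0.0, -0.015, -1.0]]
force: [-17.1, -2.7, -2.0]
gripper_width: 84.8
gripper_force: 8.4
```

```bash
python3 -m creep '[[8.5,0.17,0.02,0.1,0],[8.5,0.17,0.02,0.1,0],[8.5,0,0,0,0]]'; python3 kn.py
python3 - <<'E'
from h import *
s=observe();print(s["eef_pos"],s["force"],s["joint_torque"])
E
```

```text
t: 19.6
eef_pos: [504.8, 140.0, 121.3]
ee_rot: [[-0.119, 0.993, -0.023], [0.993, 0.119, -0.002], [0.0, -0.023, -1.0]]
force: [-24.1, -4.1, -2.2]
gripper_width: 84.8
gripper_force: 12.3
side white a 541 [ 5.5 69.6]
blank 37 [84.6 87.7] 20.5
knob 106 [ 5.3 33.7]
top white a 0 
[504.8377759  139.95193531 121.26711758] [-23.50972571  -4.53978714  -2.74253637] [ -0.79821551 -47.42600799 -46.58242106   1.00481987  -7.32120439
  -0.09295614]
```

Run:
```python
import numpy as np
C=np.array([565.2,146.6,92.4]);yw=np.radians(6.8)
h=np.array([np.cos(yw),np.sin(yw),0]);l=np.array([-np.sin(yw),np.cos(yw),0]);x=h*.866+np.array([0,0,.5]);n=-.5*h+np.array([0,0,.866])
for f in("topP","sideP"):
    D=np.load(f+".npy")-C;a=D@x;b=D@l;z=D@n;hor=D@h;Z=D[...,2]+92.4
    for z0 in range(165,330,15):
        k=(abs(Z-z0)<8)&(abs(b)<45)&(abs(hor)<150)
        if k.sum()>8: print(f,z0,k.sum(),"minhor",np.percentile(hor[k],[1,5]).round(1))
    k=(z>40)&(z<140)&(abs(b)<60)&(a>60)&(a<110);print("front face a by z'",[(q,np.percentile(a[k&(abs(z-q)<5)],3).round(1)) for q in range(40,140,10) if (k&(abs(z-q)<5)).sum()>8])
```

```text
topP 210 29 minhor [132.4 132.7]
topP 225 152 minhor [31.5 32.3]
topP 240 155 minhor [31.4 33.2]
topP 255 213 minhor [62.  63.1]
topP 270 200 minhor [-1.2  0.6]
topP 285 268 minhor [0.9 2.9]
topP 300 321 minhor [27.5 32.1]
topP 315 251 minhor [54.1 57.5]
front face a by z' [(100, np.float64(96.5)), (110, np.float64(98.3))]
sideP 180 161 minhor [49.9 50.4]
sideP 195 10 minhor [55.4 55.5]
sideP 210 11 minhor [38.1 38.2]
sideP 225 31 minhor [29.9 29.9]
sideP 240 226 minhor [29.8 30.6]
sideP 255 166 minhor [46.6 48.7]
sideP 270 274 minhor [-2.6 -1.3]
sideP 285 337 minhor [-1.5  1.3]
sideP 300 354 minhor [25.2 29.1]
sideP 315 283 minhor [51.2 53.5]
front face a by z' [(40, np.float64(87.5)), (50, np.float64(87.6)), (90, np.float64(95.4)), (100, np.float64(95.5)), (110, np.float64(96.3))]
```

The platen's low edge is at 87.5 mm, so home needs about 132 mm of travel. I measured about 131, the force is rising against a hard stop, and the gripper has clearance. Backing off now, then a check.

```bash
python3 -m creep '[[8.5,-0.5,-0.06,-0.2,0],[8.5,-1,-0.12,-0.4,0],[8.5,-2.5,-0.3,0,0],[8.5,-4,-0.45,0,0],[8.5,-4,-0.45,2,0],[8.5,-4,-0.45,3,0],[8.5,0,0,0,0],[8.5,0,0,0,0]]'; python3 kn.py
python3 - <<'E'
from h import *
c=cam("top");P=cloud(c)
for n,u0,v0,r in(("sq",293,222,18),("disc",307,155,14),("tape",316,188,13)):
    m=np.zeros((384,512),bool);m[v0-r:v0+r,u0-r:u0+r]=1;m&=(P[...,2]>14)&(P[...,2]<30);print(n,m.sum(),P[m][:,:2].mean(0).round(1))
E
```

```text
t: 20.7
eef_pos: [355.9, 122.4, 171.0]
ee_rot: [[-0.118, 0.993, 0.004], [0.993, 0.118, 0.0], [-0.0, 0.004, -1.0]]
force: [-0.5, -0.7, -0.4]
gripper_width: 85.2
gripper_force: 0.0
side white a 719 [ 5.3 71. ]
blank 28 [84.7 87.8] 21.0
knob 100 [11.1 32. ]
top white a 301 [ 5.1 62.3]
knob 66 [15.8 35.2]
sq 448 [ 432.5 -132.6]
disc 336 [ 647.4 -176.5]
tape 155 [ 540.4 -201.2]
```

```bash
python3 -c "
from rig import *
print(finish_job())"
```

```text
the job is handed in; nothing more can be done
None
```

The oblong is seated flat in the die and the carriage is pushed up hard against its stop; I handed the job in at about 21 s with the arm clear. The square, disc and tape measured unmoved, I viewed 13 pictures against the limit of 10, and `finish_job()` returned no verdict.

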